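# Break the knee stay and shut the tool chest

## Task

Shut the small wooden tool chest on the workshop bench. Its lid is held up by a folding steel stay that is locked straight: first press the knee of the stay down so that it folds past straight while the lid is still up, then bring the lid over and lower it gently until it is fully shut, without letting it slam.

Things in the scene. Friction and masses are not known exactly. Their poses are not given: they have to be found in the camera images.
- chest: Wooden tool chest fixed to the bench, 200 (x) x 260 (y) x 120 mm high; the smaller lidless box nearby is not part of the job. Origin: centre of its underside, z up. Its x axis runs from the open front to the hinge side, roughly to the robot's left (yaw 0.9 to 2.2). Lid hinge line along y at x +100, z 120 mm. The stay lies in the plane y = -92 mm; its lower arm turns on a fixed pivot at x -60, z 112 mm.
- lid (a joint): Lid hinge, rad: 0 shut on the rim, 1.58 upright (start; limit 1.62), outer face to chest +x, top edge 324 mm above the bench. Plain board, no handle: 204 mm from hinge line to front edge, 264 wide, 14 thick (hinge line on its underside). Stiff: with the stay broken it stays where left; push it all the way, up to 8 N square to it 150 mm from the hinge. Cannot close while the stay is locked.
- knee (a joint): Knee bend of the stay, rad: 0 arms in line, negative locked over-centre (starts at its stop, -0.14), positive broken, knee below the line of the arms; 2.39 with the lid shut. Needs about 5 to 15 N downward on the knee; stays where left. Lid and stay move together: at a bend of 0.7 the lid is still up at about 1.45.
- knee_barrel (a point): Centre of the knee: dark steel barrel, 22 mm diameter, 20 long along chest y, joining the stay's flat steel arms (16 mm deep; lower 80, upper 102 mm, to the lid). Starts at about chest x +8, z 155 mm: 35 mm above the rim, 90 in front of the lid. Pressed, it swings round the lower arm's pivot: at a bend of 0.7 it is at about x +18, z 128 mm. Lid shut, it hangs inside the chest.

How it is judged:
By the outcome, as a careful person would: the job done as asked, in the order asked, and still so for the second after the job is handed in, with the robot touching nothing.
It also fails if it takes over 51 s, if anything falls off the work surface, if the arm or the gripper's body presses on something with over 40 N, if the wrist force passes 120 N, or if a joint passes its speed limit or range.

## Robot

A 6-joint arm with a two-finger parallel gripper is mounted at the origin on the work surface. World frame = base frame: x ahead of the robot, y to its left, z up, the work surface at z = 0. Lengths are in mm, angles in rad, forces in N, time in s.
With the tool pointing down it reaches from about 350 to 975 mm from the base axis. Payload 17.4 kg.
Tool frame: the origin (TCP) lies midway between the tips of the shut fingers; the grasp point (between the pads) lies 19 mm behind it (env.pinch_z is the z of the grasp point in the tool frame, in mm); z points along the fingers, y is the line along which they close (so a half turn about z gives the same grasp; the last joint's range is limited). The gripper opens to 85 mm and grips with 20 to 120 N. Pads are 22 mm wide; open, the fingers measure 114 mm over their backs; the gripper's body (76 mm by 85 mm) begins 54 mm behind the grasp point. The pads swing forward as they close: fully open they stand 13 mm farther back than shut.
Start: joints at [1.078, 0.116, 1.442, -0, 1.584, -0.038], TCP at [296.524, 606.388, 231.303] pointing down, gripper open.
Joint ranges: [-2.83, 2.83], [-0.83, 2.19], [0.07, 2.5], [-1.14, 4.28], [0.01, 3], [-2.97, 2.97]. Speed limits (rad/s): [1.89, 1.89, 2.22, 3.14, 3.14, 3.14].

## Interface

Orientations are given as a rotation vector (axis times angle).
In Python, from plant import env, vision, ticket gives the robot as it stands.
- The arm moves only by the shell command python3 -m creep 'ROWS'. ROWS is JSON, a list of rows, each a list of 3 entries, a list of its own where there are three numbers: the turn, a rotation vector about the tool's x, y, z in rad, then the shift along the tool's x, y, z in cm, then the opening, from 0 (shut) to 1 (fully open). A call has 1 to 5 rows; each row is the pose to reach, as a shift and turn from the pose commanded when the call began, along the tool's axes at that moment; what a row does not reach only later rows make up. A row lasts 1/8 s, in which the tool goes at most 62.5 mm and 10.7 degrees, less where a joint would pass 70% of its speed; a pose out of reach is approached as far as the arm can. A call with a gripper value outside its range is refused whole. The fingers move at their own pace and stop on an object; the grip force is fixed at half the most. Time passes only in rows, so rows that repeat a pose let the fingers close. It gives the time, the measured TCP pose, the force, the opening and the grip force at its end, in the units of the state.
- env.state(): the state, without advancing time (a new reading comes with each control period).
- vision.camera(name): name is "scene" or "top" or "wrist"; returns a dict with "pixels" (480x640x3 uint8, red, green, blue), "depth" (480x640 float32, mm along the optical axis (not along the pixel's ray), 0 where there is no reading), "fx", "fy", "cx", "cy" (pixels), "view" (4x4, takes a point from world to camera coordinates). Camera axes: x right, y up, looking along -z (the intrinsics and any distortion apply to the point x, -y, -z); pixel columns grow to the right and rows downward; lengths in mm; the calibration is good to about 2 mm. A picture is of the moment at which its call begins.
- ticket.close_job(): hands the job in; it is judged then, once.
The state is a dict: "time_s": time; "joint_pos": joint angles; "qvel": joint speeds; "joint_torque": joint torques, N m; "position": TCP position; "tool_rot": TCP orientation; "contact_force": force on the tool from outside, world axes, zero at the start; "wrist_torque": the same for the moment, N m; "gripper_width": finger opening in mm; "grasp_force": force on a finger pad.
Only numpy, scipy, OpenCV 4.12 (cv2) and the standard library are available. Lean on these libraries where they do the work, as an engineer would, in place of code of your own. Each camera call takes 0.05 s, during which the arm holds its last target. There are 200 camera calls.

## Working session

There is one attempt and no reset: what is moved stays moved. The work goes in short steps, Python scripts to look and compute and a shell command to move; the robot and the scene stay as the last step left them, time stands still between calls to the robot, and variables do not carry over. Pictures are saved under pics/ and viewed, at most 10 in all, crops included, and the job is handed in when it is done.

```bash
ls; mkdir -p pics; python3 - <<'E'
from plant import env,vision
import cv2,numpy as np
s=env.state();print(s)
ims=[]
for n in("scene","top"):
    c=vision.camera(n);np.savez(f'pics/{n}.npz',**c);cv2.imwrite(f'pics/{n}1.png',c['pixels'][:,:,::-1]);print(n,c['fx'],c['fy'],c['cx'],c['cy'],c['view'].round(3).tolist(),[k for k in c])
E
```

```text
pics
{'time_s': 0.0, 'joint_pos': array([ 1.07820836e+00,  1.16517010e-01,  1.44227916e+00, -2.88691419e-05,
        1.58403237e+00, -3.78024825e-02]), 'qvel': array([ 3.89311547e-04, -2.55036346e-03, -6.33402596e-04,  6.76599327e-04,
       -1.79294163e-03, -9.60560296e-05]), 'joint_torque': array([ 2.16983807e-05, -7.31975555e+01, -6.32491708e+01, -6.32701153e-05,
        6.18542326e-03, -3.11617544e-05]), 'position': array([296.42820839, 606.20293783, 230.53263573]), 'tool_rot': array([-7.08168527e-01, -3.06043102e+00,  1.88516241e-03]), 'contact_force': array([0.46440339, 0.01482233, 0.25279322]), 'wrist_torque': array([0.03835039, 0.02651213, 0.03661256]), 'grasp_force': 0.0, 'gripper_width': 85.62028605078065}
scene 441.2959128819074 441.2959128819074 320.73867190575714 235.39573869612735 [[0.301, 0.953, -0.021, -175.327], [-0.569, 0.197, 0.798, 216.892], [0.765, -0.228, 0.602, -1289.823], [0.0, 0.0, 0.0, 1.0]] ['pixels', 'depth', 'fx', 'fy', 'cx', 'cy', 'view']
top 581.8466454365704 581.8466454365704 327.8210168741877 230.96993560147675 [[0.012, -1.0, 0.013, -3.301], [0.998, 0.013, 0.06, -576.891], [-0.06, 0.012, 0.998, -994.735], [0.0, 0.0, 0.0, 1.0]] ['pixels', 'depth', 'fx', 'fy', 'cx', 'cy', 'view']
```

View pics/scene1.png

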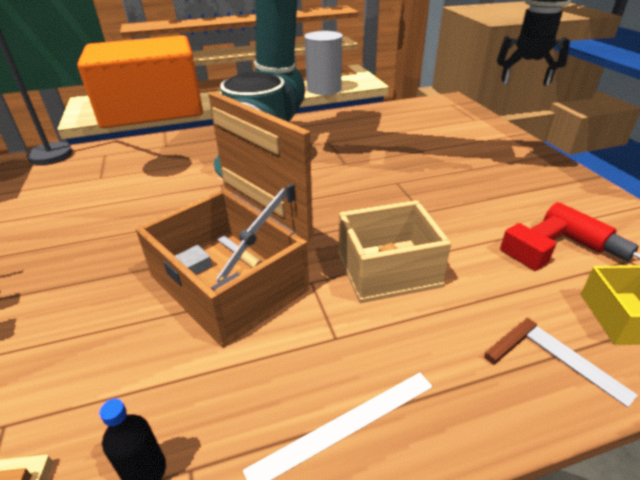

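View pics/top1.png

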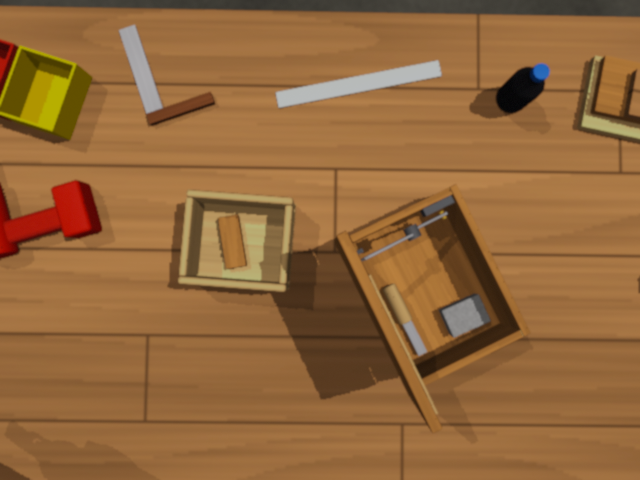

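The top view shows the chest with its front rim corners at about (455,190) and (523,330), the lid's top edge from (340,235) to (437,428), and the knee barrel at about (413,231). The stay is on the far (+x) side, which fits chest y = -92.

```bash
cat > h.py <<'E'
import numpy as np
def ray(c,u,v):
    d=np.array([(u-c['cx'])/c['fx'],-(v-c['cy'])/c['fy'],-1.]);V=np.asarray(c['view']);R=V[:3,:3];return -R.T@V[:3,3],R.T@d
def atz(c,u,v,z):
    o,d=ray(c,u,v);return o+d*(z-o[2])/d[2]
def dep(c,u,v):
    o,d=ray(c,u,v);return o+d*c['depth'][v,u]
E
python3 - <<'E'
from h import *
import cv2
c=dict(np.load('pics/top.npz'));np.set_printoptions(suppress=True,precision=1)
for p in [(455,190),(523,330)]:print('front',atz(c,*p,120))
for p in [(341,235),(437,427)]:print('lidtop',atz(c,*p,324))
print('knee',atz(c,413,231,155),dep(c,413,231),dep(c,412,233))
im=c['pixels'][170:350,320:540,::-1]
im=cv2.resize(im,None,fx=3.3,fy=3.3,interpolation=cv2.INTER_CUBIC);cv2.imwrite('pics/crop1.png',im)
E
```

```text
front [ 637.9 -194.2  120. ]
front [ 420.5 -299.9  120. ]
lidtop [553.7  -8.4 324. ]
lidtop [ 326.4 -125.2  324. ]
knee [ 570.2 -122.6  155. ] [ 569.2 -120.   171.5] [ 566.3 -118.8  169.8]
```

View pics/crop1.png

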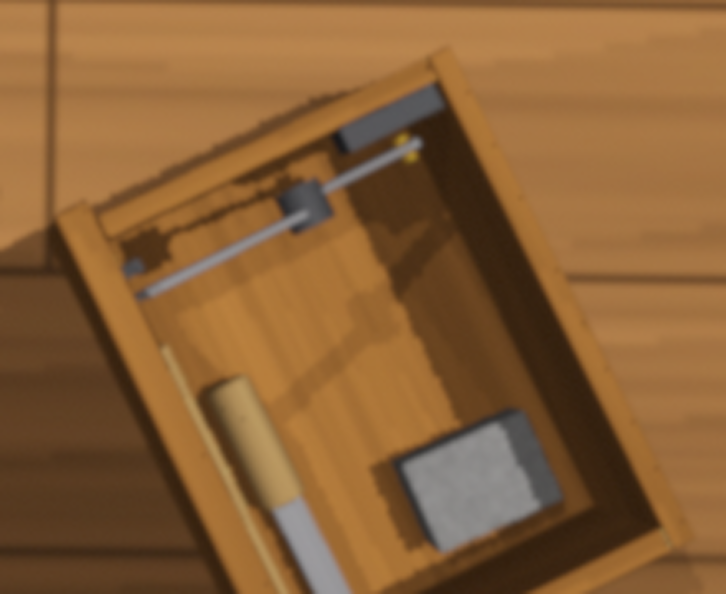

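```bash
cat >> h.py <<'E'
from scipy.spatial.transform import Rotation as Ro
import json,os
def chest(p):
    x,y,a=json.load(open('chest.json'));c,s=np.cos(a),np.sin(a)
    return np.array([x+c*p[0]-s*p[1],y+s*p[0]+c*p[1],p[2]])
def target(p,tilt):
    # tool z down, leaning so top is toward chest -x by tilt; tool x along chest +x
    a=json.load(open('chest.json'))[2]
    X=np.array([np.cos(a),np.sin(a),0]);Z=np.array([0,0,-1.]);t=tilt
    z=np.cos(t)*Z+np.sin(t)*X;x=np.cos(t)*X-np.sin(t)*Z
    return chest(p),Ro.from_matrix(np.c_[x,np.cross(z,x),z])
def rel(s,p,tilt):
    P,R=target(p,tilt);R0=Ro.from_rotvec(s['tool_rot'])
    return (R0.inv()*R).as_rotvec().round(3),(R0.inv().apply(P-s['position'])/10).round(2)
def loc(P):
    x,y,a=json.load(open('chest.json'));c,s=np.cos(a),np.sin(a);d=np.array(P)-[x,y,0]
    return np.array([c*d[0]+s*d[1],-s*d[0]+c*d[1],d[2]]).round(1)
E
python3 - <<'E'
from h import *
from scipy.optimize import least_squares
from plant import env
c=dict(np.load('pics/top.npz'));np.set_printoptions(suppress=True,precision=1)
obs=[((455,185),(-100,-130,120)),((529,334),(-100,130,120)),((341,235),(112,-132,324)),((437,427),(112,132,324)),((412.7,232),(8,-92,158))]
W=[(atz(c,*p,q[2]),np.array(q)) for p,q in obs]
def f(v):
    r=[]
    for w,q in W:
        cc,s=np.cos(v[2]),np.sin(v[2]);r+= [v[0]+cc*q[0]-s*q[1]-w[0],v[1]+s*q[0]+cc*q[1]-w[1]]
    return r
o=least_squares(f,[500,-200,2.04]);print(o.x,np.array(o.fun).reshape(-1,2))
json.dump(list(o.x),open('chest.json','w'))
s=env.state()
print('knee',chest((8,-92,155)),'obs',W[4][0])
a=o.x[2]
for nm,p in [('above start',(loc(s['position'])+np.array([0,0,180]))),('hi',(5,-92,400)),('pre',(4,-92,185))]:
    print(nm,p,rel(s,p,.35 if nm!='hi' else 0))
E
```

```text
[ 488.1 -165.6    2. ] [[ 3.1 -3.5]
 [ 1.4 -3.6]
 [ 3.2  1.7]
 [-6.2  1.5]
 [-1.5  4. ]]
knee [ 567.  -117.7  155. ] obs [ 568.5 -121.7  158. ]
above start [ 776.9 -169.9  410.6] (array([-0.1,  0.3,  0.7]), array([ -0.,  -0., -18.]))
hi (5, -92, 400) (array([-0. ,  0. ,  0.7]), array([-56.4, -53.4, -16.9]))
pre (4, -92, 185) (array([-0.1,  0.3,  0.7]), array([-56.4, -53.4,   4.6]))
```

```bash
python3 -m creep '[[[0,0,0],[0,0,-6],0],[[0,0,0],[0,0,-12],0],[[0,0,0],[-4,-4,-16.9],0],[[0,0,0],[-8,-8,-16.9],0],[[0,0,0],[-12,-12,-16.9],0]]'
python3 -m creep '[[[0,0,0],[-4,-4,0],0],[[0,0,0],[-8,-8,0],0],[[0,0,0],[-12,-12,0],0],[[0,0,0],[-16,-16,0],0],[[0,0,0],[-20,-20,0],0]]'
python3 - <<'E'
from h import *
from plant import env
s=env.state();print(s['position'],loc(s['position']),rel(s,(0,-92,400),0),rel(s,(0,-92,400),.35))
E
```

```text
time_s: 0.72
position: [351.9, 444.3, 400.9]
tool_rot: [0.707, 3.06, 0.001]
contact_force: [1.4, 0.3, -0.0]
gripper_width: -0.1
grasp_force: 0.0
time_s: 1.35
position: [443.6, 176.6, 400.1]
tool_rot: [-0.708, -3.061, 0.0]
contact_force: [0.1, 1.0, 0.3]
gripper_width: 0.1
grasp_force: 0.0
[443.55198501 176.58879554 400.1175564 ] [ 326.6 -111.6  400.1] (array([-0.   , -0.   ,  0.658]), array([-2.465e+01, -2.151e+01,  1.000e-02])) (array([-0.115,  0.337,  0.651]), array([-2.465e+01, -2.151e+01,  1.000e-02]))
```

```bash
python3 -m creep '[[[-0.023,0.067,0.13],[-4.5,-4,0],0],[[-0.046,0.134,0.26],[-9,-8,0],0],[[-0.069,0.2,0.39],[-14,-12,0],0],[[-0.092,0.27,0.52],[-19,-17,0],0],[[-0.115,0.337,0.651],[-24.6,-21.5,0],0]]'
python3 - <<'E'
from h import *
from plant import env
s=env.state();print(s['joint_pos'],loc(s['position']),rel(s,(-5,-92,205),.35))
E
```

```text
time_s: 1.98
position: [562.3, -107.8, 400.3]
tool_rot: [-1.501, -2.4, -0.266]
contact_force: [0.8, 1.0, 1.4]
gripper_width: 0.0
grasp_force: 0.0
[-0.35499245  0.03476913  1.28502749  0.27358838  2.06566984 -0.70748023] [ 19.  -92.2 400.3] (array([ 0.001, -0.002, -0.005]), array([-8.98,  0.  , 17.51]))
```

```bash
python3 -m creep '[[[0,0,0],[-3,0,5],0],[[0,0,0],[-6,0,10],0],[[0,0,0],[-9,0,14],0],[[0,0,0],[-9,0,17.5],0],[[0,0,0],[-9,0,17.5],0]]'
python3 - <<'E'
from h import *
from plant import env,vision
import cv2
s=env.state();print(loc(s['position']),rel(s,(2,-92,166),.35))
c=vision.camera('scene');t=vision.camera('top')
a=cv2.resize(c['pixels'][170:300,140:320,::-1],(400,290));b=cv2.resize(t['pixels'][150:330,330:540,::-1],(400,343))
o=np.zeros((343,800,3),np.uint8);o[:290,:400]=a;o[:,400:]=b;cv2.imwrite('pics/pre.png',o)
E
```

```text
time_s: 2.6
position: [572.0, -127.0, 202.7]
tool_rot: [-1.494, -2.402, -0.263]
contact_force: [-0.1, 0.0, 0.4]
gripper_width: 0.1
grasp_force: 0.0
[ -2.5 -92.3 202.7] (array([-0.003, -0.003, -0.001]), array([-0.84, -0.02,  3.6 ]))
```

View pics/pre.png

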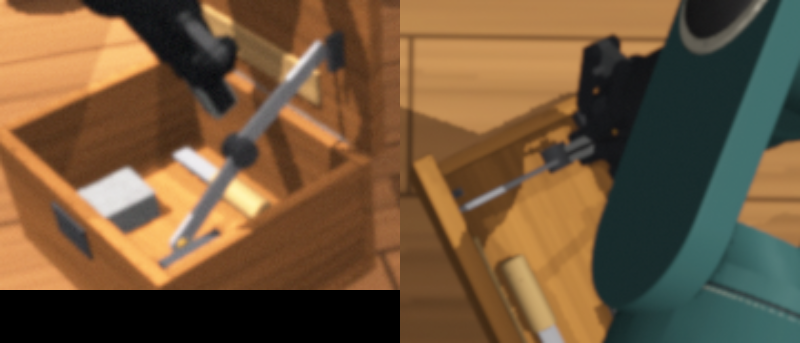

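The left crop shows the closed fingertips at about (220,105), just above the barrel at (238,150). In the right crop they are in line with the stay, so I press now.

```bash
python3 -m creep '[[[0,0,0],[-0.7,0,2],0],[[0,0,0],[-0.7,0,3],0],[[0,0,0],[-0.7,0,3.5],0],[[0,0,0],[-0.7,0,3.9],0],[[0,0,0],[-0.7,0,4.3],0]]'
python3 - <<'E'
from h import *
from plant import env
s=env.state();print(loc(s['position']),rel(s,(12,-92,138),.35))
E
```

```text
time_s: 3.32
position: [569.4, -120.1, 163.1]
tool_rot: [-1.496, -2.406, -0.265]
contact_force: [-1.6, -0.1, 5.6]
gripper_width: 0.2
grasp_force: 2.3
[  4.8 -93.1 163.1] (array([0.001, 0.001, 0.   ]), array([-0.18, -0.11,  2.61]))
```

```bash
python3 -m creep '[[[0,0,0],[0,0,0.5],0],[[0,0,0],[0,0,1],0],[[0,0,0],[0,0,1.5],0],[[0,0,0],[0,0,2],0],[[0,0,0],[0,0,2.6],0]]'
python3 - <<'E'
from h import *
from plant import env,vision
import cv2
s=env.state();print(loc(s['position']))
c=vision.camera('scene')
cv2.imwrite('pics/pressed.png',cv2.resize(c['pixels'][80:300,120:340,::-1],(560,560)))
E
```

```text
time_s: 3.95
position: [566.5, -113.7, 139.5]
tool_rot: [-1.499, -2.41, -0.264]
contact_force: [4.9, -16.8, 11.5]
gripper_width: 0.0
grasp_force: 9.5
[ 11.8 -93.3 139.5]
```

View pics/pressed.png

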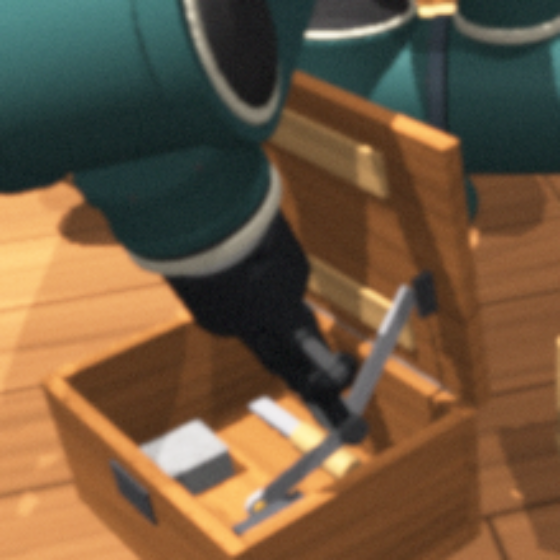

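The knee now sits at about (350,428), below the line from the lower pivot (255,500) to the lid bracket (425,290). The stay is broken and the lid is still up. Next I retract.

```bash
python3 -m creep '[[[0,0,0],[-0.5,0,-4],0],[[0,0,0],[-0.5,0,-10],0],[[0,0,0],[-0.5,0,-16],0],[[0,0,0],[-0.5,0,-22],0],[[0,0,0],[-0.5,0,-28],0]]'
python3 - <<'E'
from h import *
from plant import env
s=env.state();print(loc(s['position']),rel(s,(40,-30,420),0),rel(s,(170,0,420),0))
E
```

```text
time_s: 4.62
position: [609.9, -202.9, 401.5]
tool_rot: [-1.496, -2.406, -0.264]
contact_force: [0.1, 0.4, 0.7]
gripper_width: 0.3
grasp_force: 0.0
[-87.3 -92.7 401.5] (array([ 0.001, -0.349, -0.   ]), array([12.6 , -6.28,  2.61])) (array([ 0.001, -0.349, -0.   ]), array([24.81, -9.28,  7.06]))
```

```bash
python3 -m creep '[[[0,-0.09,0],[5,-2,1.2],0],[[0,-0.18,0],[10,-4,2.6],0],[[0,-0.26,0],[15,-6,4.2],0],[[0,-0.349,0],[20,-8,5.6],0],[[0,-0.349,0],[24.8,-9.3,7],0]]'
python3 - <<'E'
from h import *
from plant import env
s=env.state();print(s['joint_pos'],loc(s['position']))
for th in (1.5,1.45):
  for r in (150,):print(th,(100-r*np.cos(th)+14*np.sin(th)+11,120+r*np.sin(th)+14*np.cos(th)))
print(rel(s,(170,0,272),0))
E
```

```text
time_s: 5.25
position: [410.7, -11.8, 419.5]
tool_rot: [1.657, 2.666, 0.002]
contact_force: [0.4, 1.5, 0.3]
gripper_width: -0.1
grasp_force: 0.0
[-9.06772495e-02 -4.42075500e-01  1.63025065e+00 -2.57111671e-04
  1.95025564e+00 -5.49513297e-01] [172.2   1.3 419.5]
1.5 (np.float64(114.35434956230132), np.float64(270.614568813956))
1.45 (np.float64(106.82256646942125), np.float64(270.59398742678144))
(array([0.003, 0.002, 0.   ]), array([-0.19,  0.09, 14.75]))
```

```bash
python3 -m creep '[[[0,0,0],[0,0,5],0],[[0,0,0],[0,0,10],0],[[0,0,0],[0,0,14.7],0],[[0,0,0],[-2,0,14.7],0],[[0,0,0],[-3.5,0,14.7],0]]'
python3 -m creep '[[[0,0,0],[-1,0,0],0],[[0,0,0],[-1.7,0,0],0],[[0,0,0],[-2.3,0,0],0],[[0,0,0],[-2.9,0,0],0],[[0,0,0],[-3.5,0,0],0]]'
python3 - <<'E'
from h import *
from plant import env,vision
import cv2
s=env.state();print(s['joint_pos'],loc(s['position']))
# required tool-frame steps along arc, cm (tool vertical, x=chest x, z=down)
P=lambda th,r=150:np.array([111-r*np.cos(th)+14*np.sin(th),120+r*np.sin(th)+14*np.cos(th)])
for th in np.arange(1.5,-.01,-.1):print(round(th,2),P(th).round(1))
c=vision.camera('scene')
cv2.imwrite('pics/push.png',cv2.resize(c['pixels'][40:300,120:380,::-1],(560,560)))
E
```

```text
time_s: 5.88
position: [428.5, -45.0, 271.7]
tool_rot: [-1.659, -2.668, -0.001]
contact_force: [0.3, 0.4, 0.0]
gripper_width: -0.2
grasp_force: 0.0
time_s: 6.5
position: [443.6, -75.3, 271.3]
tool_rot: [-1.656, -2.667, -0.002]
contact_force: [-3.1, 8.0, -2.1]
gripper_width: -0.1
grasp_force: 4.1
[-0.22629404 -0.39262255  1.83511342  0.00216179  1.70096635 -0.68506704] [ 1.007e+02 -1.000e-01  2.713e+02]
1.5 [114.4 270.6]
1.4 [ 99.3 270.2]
1.3 [ 84.4 268.3]
1.2 [ 69.7 264.9]
1.1 [ 55.4 260. ]
1.0 [ 41.7 253.8]
0.9 [ 28.7 246.2]
0.8 [ 16.5 237.4]
0.7 [  5.3 227.3]
0.6 [ -4.9 216.3]
0.5 [-13.9 204.2]
0.4 [-21.7 191.3]
0.3 [-28.2 177.7]
0.2 [-33.2 163.5]
0.1 [-36.9 148.9]
-0.0 [-39. 134.]
```

View pics/push.png

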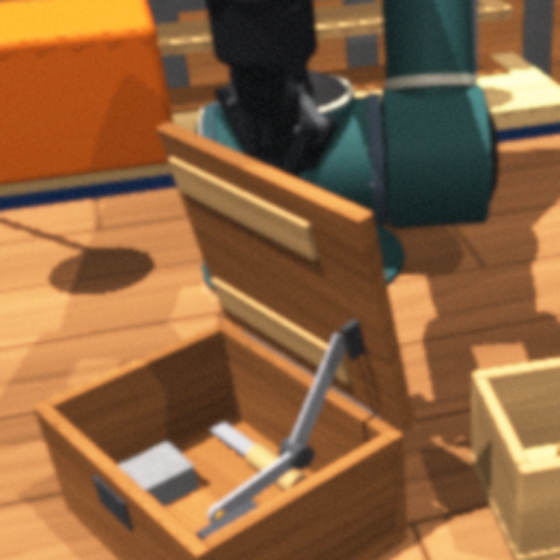

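The fingertips are touching the lid's outer face. The lid is leaning in and the knee at (297,455) is folding, so I follow the arc.

```bash
python3 -m creep '[[[0,0,0],[-0.95,0,0.1],0],[[0,0,0],[-1.85,0,0.25],0],[[0,0,0],[-2.75,0,0.45],0],[[0,0,0],[-3.6,0,0.7],0],[[0,0,0],[-4.5,0,1.0],0]]'
python3 -m creep '[[[0,0,0],[-0.85,0,0.35],0],[[0,0,0],[-1.65,0,0.75],0],[[0,0,0],[-2.4,0,1.2],0],[[0,0,0],[-3.15,0,1.7],0],[[0,0,0],[-3.9,0,2.25],0]]'
python3 - <<'E'
from h import *
from plant import env
s=env.state();print(loc(s['position']))
E
```

```text
time_s: 7.18
position: [463.7, -115.8, 261.2]
tool_rot: [-1.657, -2.667, -0.002]
contact_force: [-1.8, 7.6, -0.6]
gripper_width: 0.2
grasp_force: 3.1
time_s: 7.8
position: [481.2, -150.8, 238.8]
tool_rot: [-1.657, -2.668, -0.003]
contact_force: [0.1, 6.8, 1.4]
gripper_width: -0.1
grasp_force: 2.5
[ 16.3  -0.4 238.8]
```

```bash
python3 -m creep '[[[0,0,0],[-0.7,0,0.6],0],[[0,0,0],[-1.35,0,1.2],0],[[0,0,0],[-1.95,0,1.9],0],[[0,0,0],[-2.5,0,2.6],0],[[0,0,0],[-3.05,0,3.3],0]]'
python3 -m creep '[[[0,0,0],[-0.5,0,0.75],0],[[0,0,0],[-0.9,0,1.55],0],[[0,0,0],[-1.3,0,2.35],0],[[0,0,0],[-1.65,0,3.2],0],[[0,0,0],[-1.95,0,4.05],0]]'
python3 - <<'E'
from h import *
from plant import env,vision
import cv2
s=env.state();print(loc(s['position']))
c=vision.camera('scene')
cv2.imwrite('pics/low.png',cv2.resize(c['pixels'][120:300,120:380,::-1],(650,450)))
E
```

```text
time_s: 8.43
position: [494.8, -178.8, 205.6]
tool_rot: [1.659, 2.668, 0.001]
contact_force: [2.1, 2.8, 3.4]
gripper_width: 0.1
grasp_force: 2.1
time_s: 9.05
position: [503.0, -196.3, 164.6]
tool_rot: [-1.659, -2.667, -0.0]
contact_force: [2.1, -1.4, 3.9]
gripper_width: 0.1
grasp_force: 1.7
[-34.1   0.2 164.6]
```

View pics/low.png

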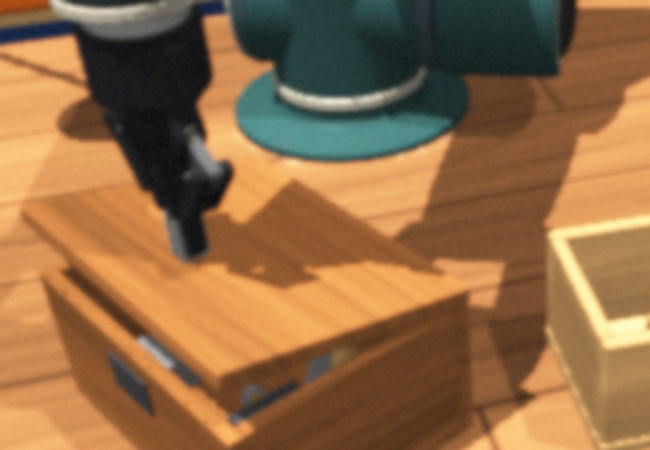

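The lid is about 0.2 rad open with the fingertips on top at (190,250). I lower it slowly from here.

```bash
python3 -m creep '[[[0,0,0],[-0.1,0,0.4],0],[[0,0,0],[-0.2,0,0.8],0],[[0,0,0],[-0.25,0,1.1],0],[[0,0,0],[-0.3,0,1.4],0],[[0,0,0],[-0.35,0,1.7],0]]'
python3 -m creep '[[[0,0,0],[-0.05,0,0.2],0],[[0,0,0],[-0.1,0,0.4],0],[[0,0,0],[-0.1,0,0.6],0],[[0,0,0],[-0.1,0,0.8],0],[[0,0,0],[-0.1,0,0.95],0]]'
python3 -m creep '[[[0,0,0],[0,0,0.1],0],[[0,0,0],[0,0,0.2],0],[[0,0,0],[0,0,0.3],0],[[0,0,0],[0,0,0.4],0],[[0,0,0],[0,0,0.4],0]]'
```

```text
time_s: 9.72
position: [504.6, -199.2, 148.1]
tool_rot: [-1.659, -2.668, -0.001]
contact_force: [-0.3, -2.2, 2.2]
gripper_width: -0.4
grasp_force: 1.3
time_s: 10.35
position: [505.1, -200.1, 138.7]
tool_rot: [-1.659, -2.668, -0.001]
contact_force: [0.6, -1.7, 1.5]
gripper_width: -0.0
grasp_force: 1.2
time_s: 10.98
position: [504.9, -199.9, 134.6]
tool_rot: [-1.658, -2.667, -0.001]
contact_force: [1.2, -1.3, 1.0]
gripper_width: -0.2
grasp_force: 0.7
```

```bash
python3 -m creep '[[[0,0,0],[0,0,0.1],0],[[0,0,0],[0,0,0.15],0],[[0,0,0],[0,0,0.2],0],[[0,0,0],[0,0,0.25],0],[[0,0,0],[0,0,0.25],0]]'
```

```text
time_s: 11.6
position: [505.1, -200.0, 133.9]
tool_rot: [1.659, 2.668, 0.001]
contact_force: [-7.4, 2.8, 19.5]
gripper_width: 0.1
grasp_force: 9.5
```

The force has risen to 20 N with the tip stopped at z 133.9, so the lid is seated on the rim. I press slightly more, then lift off slowly.

```bash
python3 -m creep '[[[0,0,0],[0,0,0.1],0],[[0,0,0],[0,0,0.1],0],[[0,0,0],[0,0,-0.5],0],[[0,0,0],[0,0,-4],0],[[0,0,0],[0,0,-10],0]]'
python3 -m creep '[[[0,0,0],[0,0,-6],0],[[0,0,0],[0,0,-12],0],[[0,0,0],[6,0,-15],0],[[0,0,0],[12,0,-15],0],[[0,0,0],[12,0,-15],0]]'
python3 - <<'E'
from h import *
from plant import env,vision
import cv2
c=vision.camera('scene');print(env.state()['contact_force'])
cv2.imwrite('pics/end.png',cv2.resize(c['pixels'][120:360,120:400,::-1],(700,600)))
for u,v in [(190,215),(215,270),(250,240),(215,215)]:print(loc(dep(c,u,v)))
E
```

```text
time_s: 12.22
position: [504.1, -199.6, 231.1]
tool_rot: [-1.656, -2.663, 0.0]
contact_force: [0.9, -0.7, 0.6]
gripper_width: -0.0
grasp_force: 0.0
time_s: 12.85
position: [450.8, -90.1, 383.5]
tool_rot: [1.654, 2.669, 0.002]
contact_force: [0.1, -0.4, 0.3]
gripper_width: -0.1
grasp_force: 0.0
[ 0.18495967 -0.92238841  0.1118399 ]
[-10.9  72.8 133. ]
[-64.9 -96.8 134.3]
[ 21.4 -73.9 135.2]
[ 21.2  35.9 135. ]
```

View pics/end.png

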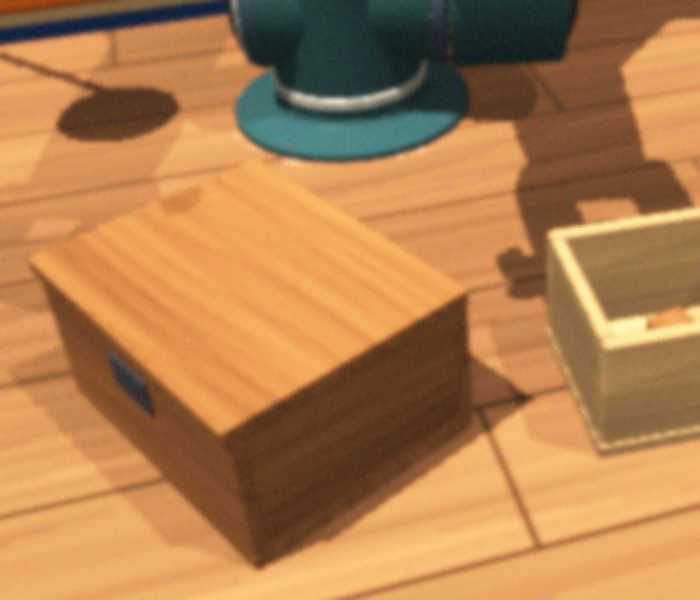

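The lid lies flat on the rim, with its front corner at (225,435) and no gap. Its top measures about 134 mm all over, and the robot is clear.

```bash
python3 -c "
from plant import ticket
print(ticket.close_job())"
```

```text
the job is handed in; nothing more can be done
None
```

The chest is shut and the job is handed in: I folded the stay's knee first while the lid was up, then lowered the lid gently onto the rim and backed the arm clear, at about 13 s of the 51 s allowed.

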